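# Lock the sputum-cup carrier on the shaker

## Robot

A 7-joint arm with a two-finger parallel gripper is mounted at the origin on a cart in front of the work surface, level with it; the furniture and walls round the work are solid. World frame = base frame: x ahead of the robot, y to its left, z up, the work surface at z = 0. Lengths are in m, angles in rad, forces in N, time in s.
With the tool pointing down it reaches from about 0.35 to 0.9 m from the base axis. Payload 8.1 kg.
Tool frame: the origin (TCP) lies midway between the tips of the shut fingers; the grasp point (between the pads) lies 19 mm behind it; z points along the fingers, y is the line along which they close (so a half turn about z gives the same grasp; the last joint's range is limited). The gripper opens to 92 mm and grips with 3 to 60 N. Pads are 19 mm wide; open, the fingers measure 130 mm over their backs; the gripper's body (75 mm by 190 mm) begins 47 mm behind the grasp point.
Start: joints at [-1.336, 0.434, 0.025, 1.573, -0.012, 1.134, -0.075], TCP at [0.207, 0.59, 0.227] pointing down, gripper open.
Joint ranges: [-2.62, 2.62], [-0.44, 2.09], [-1.27, 1.32], [0.08, 2.57], [-1.32, 4.46], [0.12, 2], [-2.74, 2.74]. Speed limits (rad/s): [2.22, 2.22, 3.01, 3.01, 3.14, 3.14, 3.14].

## Interface

Orientations are given as a unit quaternion [w, x, y, z].
In Python, from plant import ctrl gives the robot as it stands.
- The arm moves only by the tool arm_command, never from a script. Its argument "motion" is a list of rows, each an object with "gripper": the finger opening in mm, from 0 to 91.8; "translation": the shift along the world's x, y, z in mm, a list of three; "rot": the turn, a rotation vector about the world's x, y, z in degrees, a list of three. In form: [{"gripper": gripper, "translation": [dx, dy, dz], "rot": [rx, ry, rz]}, ...]. A call has 1 to 12 rows; each row shifts and turns the commanded pose from where the row before left it; what a row does not reach is not made up. A row lasts 1/8 s, in which the tool goes at most 62.5 mm and 10.7 degrees, less where a joint would pass 70% of its speed; a pose out of reach is approached as far as the arm can. A call is refused whole if a number of a shift passes 62.5 or a number of a turn 10.7, either way. A call with a gripper value outside its range is refused whole. The fingers move at their own pace and stop on an object; "squeeze" is the grip in N (left out, the last holds). Time passes only in rows, so rows that do not move let the fingers close. It gives the time, the measured TCP pose, the force, the opening and the grip force at its end, in the units of the state.
- ctrl.get_obs(): the state, without advancing time (a new reading comes with each control period).
- ctrl.get_image(name): name is "side" or "top" or "wrist"; returns a dict with "pixels" (480x640x3 uint8, blue, green, red), "fx", "fy", "cx", "cy" (pixels), "position" and "rotation" of the camera in the world. Camera axes: x right, y down, z forward; pixel columns grow to the right and rows downward; lengths in m; the calibration is good to about 2 mm. A picture is of the moment at which its call begins. There is no depth.
- ctrl.close_job(): hands the job in; it is judged then, once.
The state is a dict: "t": time; "qpos": joint angles; "joint_vel": joint speeds; "joint_torque": joint torques, N m; "tcp_pos": TCP position; "eef_rot": TCP orientation; "force": force on the tool from outside, world axes, zero at the start; "moment": the same for the moment, N m; "finger_gap": opening from 0.0 (shut) to 1.0 (fully open); "finger_force": force on a finger pad.
Only numpy, scipy, OpenCV 4.12 (cv2) and the standard library are available. Lean on these libraries where they do the work, as an engineer would, in place of code of your own. Each camera call takes 0.05 s, during which the arm holds its last target. There are 200 camera calls.

## Task

Get the cup carrier locked on the shaker. Flip the end stop down across the lane, and pull the spring collar up and turn it counter-clockwise until it stays parked up by itself; then slide the carrier along the lane until it is fully home against the stop, without lifting it off the platform, and turn the collar back so that its pin springs all the way down into the carrier's hole. Leave the things standing around undisturbed.

Things in the scene. Friction and masses are not known exactly. Their poses are not given: they have to be found in the camera images.
- shaker: Orbital shaker: low white box fixed on the bench, control panel on its front (-x), flat aluminium platform on top, 190 (x) by 320 mm (y). Origin: centre of its underside on the bench, z up. Platform top at z = 70 mm. The lane runs along y between two rails 8 mm high, inner faces at x = -54 and +54 mm; open at the +y end. The carrier is slid toward -y.
- stop (a joint): Flip stop: steel arm 12 mm thick (y), 15 mm high, hinged about the lane's direction. 0 = down flat across the lane, its carrier-side face at y = -120 mm of the shaker; 1.57 = upright; starts raised at 1.75 to 2.0 (its end), leaning outward to -x of the shaker, and stands so by itself. Pushed toward +x until 45 degrees or more past upright, it falls down by its own weight.
- stop_pivot (a point): Hinge axis of the flip stop, in a clevis at the front of the platform's -y end, at [-74, -126, 96] mm in the shaker's frame; axes as the shaker's.
- stop_tip (a point): Centre of the black roller (20 mm across, 18 mm long) at the free end of the flip stop, 98 mm from the pivot.
- pin (a joint): Height of the spring-loaded locking pin and its collar, m: 0 = fully down, its tip 1.5 mm above the platform in the carrier's way; 0.016 = parked, 7.5 mm clear of the carrier's plate; end 0.023. The spring pushes down with 4.5 N at 0 and 8 N parked, plus 1.5 N of weight. It stops at about 0.0085 if the tip lands on the carrier's plate beside the hole.
- collar (a joint): Turn of the collar about its vertical axis, rad, counter-clockwise from above, 0 to 1.25. At 0 two fixed lugs stand in its deep slots: it goes up and down but turns only once lifted 18 mm or more (20 is good). Lifted, turned to 1.05 (60 deg) and let down, 2 mm notches sit on the lugs and park it. To release, lift it 3 mm, turn it back to 0 and let go: it springs down.
- collar_grip (a point): A point on the collar's vertical axis (x = +32, y = -75 mm of the shaker), inside its knurled steel grip; rises and turns with the collar; 155 mm above the bench when down. The grip is a cylinder 48 mm across, from 15 mm below this point to the collar's top 11 mm above it; below is the slotted skirt, as wide. Nothing else stands round it at that height.
- carrier: Loose aluminium cup carrier, 0.5 to 0.8 kg, standing in the lane: base plate 104 (x) by 150 (y) by 10 mm; at both ends an end plate 50 mm wide (x -51 to -1), 36 mm high; between them three capped white cups fixed in it, tops 64 mm above the platform. Origin: centre of its underside, axes as the shaker's, -y end leading. Home against the stop: x = 0, y = -45 mm of the shaker.
- carrier_hole (a point): Mouth of the carrier's locking hole, 18 mm across (the pin is 12 mm with a tapered tip), in the bare +x margin of the plate, in its top face at [32, -30, 10] mm of the carrier.
- carrier_tail (a point): Middle of the outer face of the carrier's rear (+y) end plate, the face to push on, 20 mm above the platform.
- oil_bottle: Bystander: small brown dropper bottle, 38 mm across, 124 mm high, standing on the bench. Origin: centre of its underside.
- spare_pot: Bystander: sample pot, 46 mm across, 66 mm high, standing on the bench. Origin: centre of its underside.
- tape: Bystander: roll of brown tape lying flat, 92 mm across, 48 mm high. Origin: centre of its underside.

How it is judged:
By the outcome, as a careful person would: the job done as asked, in the order asked, and still so for the second after the job is handed in, with the robot touching nothing.
It also fails if it takes over 72 s, if anything falls off the work surface, if the arm or the gripper's body presses on something with over 40 N, if the wrist force passes 120 N, or if a joint passes its speed limit or range.

## Working session

There is one attempt and no reset: what is moved stays moved. The work goes in short steps, Python scripts to look and compute and a tool call to move; the robot and the scene stay as the last step left them, time stands still between calls to the robot, and variables do not carry over. Pictures are saved under pics/ and viewed, at most 10 in all, crops included, and the job is handed in when it is done.

Besides the shell and the picture viewer there is one more tool, called after ">>>" as name([rows], argument=value, ...), one row to a line, values as JSON. arm_command: Moves the arm, as the interface text tells. Its arguments: {"type":"object","properties":{"motion":{"type":"array","items":{"type":"object","properties":{"gripper":{"type":"number"},"translation":{"type":"array","items":{"type":"number"}},"rot":{"type":"array","items":{"type":"number"}}}}},"squeeze":{"type":"number"}},"required":["motion"]}

```bash
mkdir -p pics; ls; python3 - <<'E'
from plant import ctrl
import cv2
print(ctrl.get_obs())
for n in("side","top"):
    d=ctrl.get_image(n); cv2.imwrite(f"pics/{n}0.png",d["pixels"]); print(n,d["fx"],d["cx"],d["cy"],d["position"],d["rotation"])
E
```

```text
pics
{'t': 0.0, 'qpos': array([-1.33556872,  0.43523406,  0.02499777,  1.57405034, -0.01159187,
        1.13399338, -0.07511072]), 'joint_vel': array([ 0.00080733, -0.00070912, -0.00076006,  0.00142739,  0.00015917,
        0.00201459,  0.00087722]), 'joint_torque': array([ 5.77567207e-04, -6.67885709e+01,  9.85260867e-01, -3.14428961e+01,
       -6.03842712e-02,  4.33325849e-02,  1.76961130e-04]), 'tcp_pos': array([0.20705647, 0.58919162, 0.22595646]), 'eef_rot': array([-5.08203095e-05,  1.68160499e-01,  9.85759328e-01, -7.68435434e-04]), 'force': array([ 0.43853776, -0.29483589, -0.10768073]), 'moment': array([-0.02321009,  0.02501114,  0.00571473]), 'finger_force': 0.0, 'finger_gap': 0.9992490566023969}
side 490.80584778288636 320.95357975807775 234.96602574249349 [ 0.46577204 -0.81484481  0.51784252] [-0.55639203  0.8302575  -0.03253029  0.00649345]
top 460.9961062351621 320.691447501828 239.17152832234058 [0.35863541 0.13034717 1.12689298] [ 0.04665914 -0.70009409  0.71083318 -0.04906509]
```

View pics/side0.png

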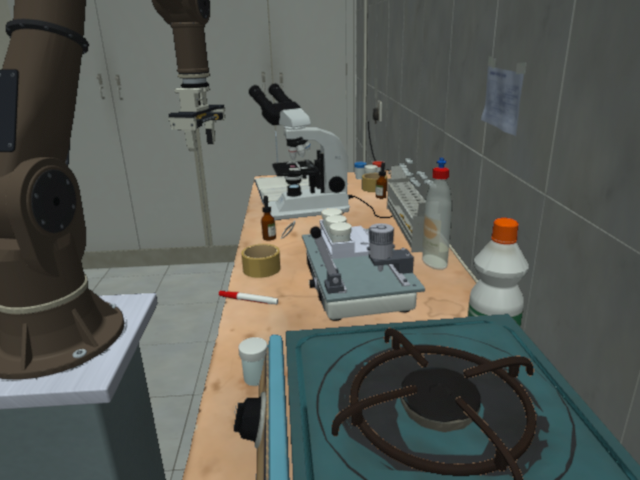

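View pics/top0.png

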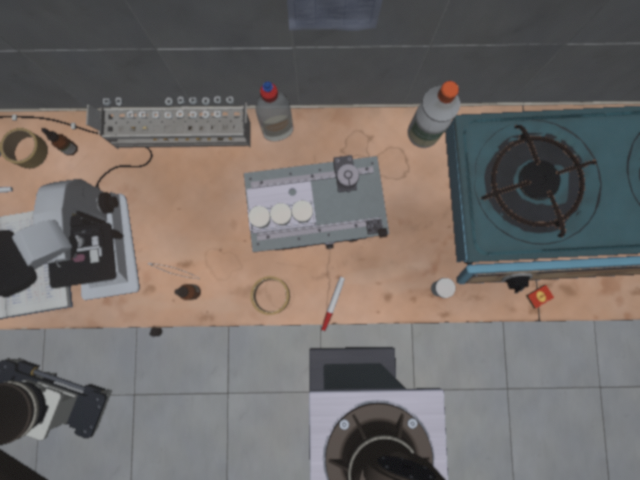

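The side view shows the shaker near (360,270) with its collar at (381,235) and the raised stop at (325,260). In the top view the platform corners are about (245,173), (380,156), (386,235) and (252,250). The collar is at (347,174), the stop at (377,228) and the cups at (260..303,213).

```bash
cat > h.py <<'E'
from plant import ctrl
import numpy as np, cv2
from scipy.spatial.transform import Rotation as R
def q(w): return R.from_quat([w[1],w[2],w[3],w[0]])
def ray(d,p):
    return np.array(d["position"]), q(d["rotation"]).apply([(p[0]-d["cx"])/d["fx"],(p[1]-d["cy"])/d["fy"],1.])
def onz(d,p,z):
    o,v=ray(d,p); return o+v*(z-o[2])/v[2]
def proj(d,X):
    c=q(d["rotation"]).inv().apply(np.array(X)-d["position"]); return np.array([c[...,0]/c[...,2]*d["fx"]+d["cx"],c[...,1]/c[...,2]*d["fy"]+d["cy"]]).T
E
python3 - <<'E'
from h import *
d=ctrl.get_image("top"); im=d["pixels"]
for p in [(245,173),(380,156),(386,235),(252,250)]: print(onz(d,p,.07).round(4))
print("collar",onz(d,(347,174),.166).round(4), "cups",[onz(d,p,.134).round(4) for p in [(260,216),(281,214),(303,211)]])
s=ctrl.get_image("side")
a=cv2.resize(im[140:265,235:400],None,fx=4.8,fy=4.8,interpolation=cv2.INTER_CUBIC)
cv2.imwrite("pics/topc.png",a)
b=cv2.resize(s["pixels"][200:330,290:430],None,fx=4.5,fy=4.5,interpolation=cv2.INTER_CUBIC)
cv2.imwrite("pics/sidec.png",b)
E
```

```text
[0.6629 0.3017 0.07  ]
[ 0.6997 -0.0182  0.07  ]
[ 0.5101 -0.0259  0.07  ]
[0.4799 0.2844 0.07  ]
collar [0.6298 0.0675 0.166 ] cups [array([0.5471, 0.2579, 0.134 ]), array([0.5509, 0.212 , 0.134 ]), array([0.5568, 0.1637, 0.134 ])]
```

View pics/topc.png

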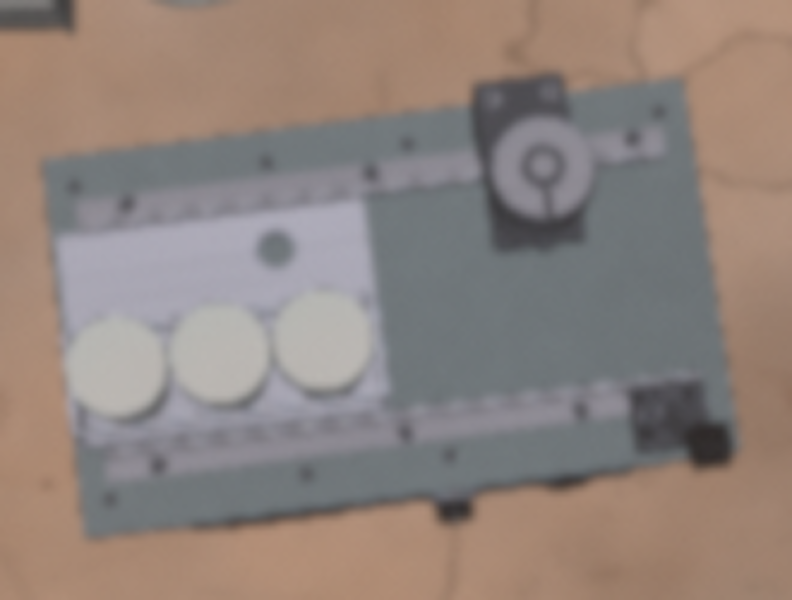

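View pics/sidec.png

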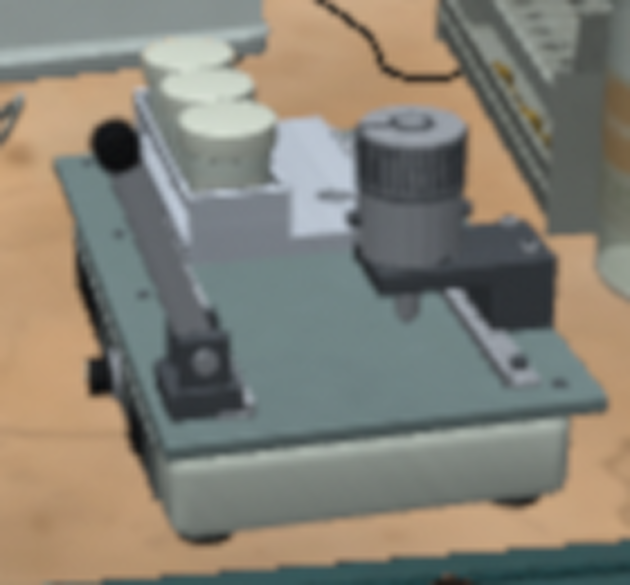

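The top crop shows platform corners at (44,160), (684,80), (733,460) and (88,538), the collar at (544,167), the roller at (709,444) and the hole at (276,249). The side crop shows the raised stop's roller at (116,146).

```bash
cat >> h.py <<'E'
def fit():
    d=ctrl.get_image("top")
    f=lambda p:((p[0]+.5)/4.8-.5+235,(p[1]+.5)/4.8-.5+140)
    P=np.array([onz(d,f(p),.07)[:2] for p in[(44,160),(684,80),(733,460),(88,538)]])
    Q=np.array([(95,160),(95,-160),(-95,-160),(-95,160)])/1e3
    z=((Q[:,0]-1j*Q[:,1])@((P-P.mean(0))[:,0]+1j*(P-P.mean(0))[:,1]))
    a=np.angle(z); return d,f,P,Q,a,P.mean(0)
E
python3 - <<'E'
from h import *
d,f,P,Q,a,c=fit()
rot=np.array([[np.cos(a),-np.sin(a)],[np.sin(a),np.cos(a)]])
print("yaw deg",np.degrees(a),"c",c,"res",(P-c-Q@rot.T).round(4))
W=lambda x,y:(c+rot@[x/1e3,y/1e3]).round(4)
S=lambda X:((np.array(X)[:2]-c)@rot*1e3).round(1)
print("collar exp",W(32,-75),"meas",onz(d,f((544,167)),.166), S(onz(d,f((544,167)),.166)))
h=onz(d,f((276,249)),.08);print("hole",h,S(h),"-> carrier y",S(h)[1]+30)
print("carrier lead edge corners", S(onz(d,f((363,198)),.08)),S(onz(d,f((388,395)),.08)))
s=ctrl.get_image("side")
print("pivot",W(-74,-126))
for n,img,p in(("top",d,f((709,444))),("side",s,((116.5)/4.5-.5+290,146.5/4.5-.5+200))):
    o,v=ray(img,p); # intersect with plane y_s=-126
    n_=rot@[0,1]; p0=W(-74,-126); t=((p0-o[:2])@n_)/(v[:2]@n_); X=o+t*v; print(n,X,S(X),X[2])
for th in(1.75,1.85,2.0): print(th,-74+98*np.cos(th),96+98*np.sin(th))
print("tail home",W(-26,30),"tail now",W(-26,S(h)[1]+30+75))
print("lane dir -y",rot@[0,-1])
m=q(ctrl.get_obs()["eef_rot"]).as_matrix();print(m.round(3))
for n,z in(("bottle",(187,292)),("tape",(271,295)),("pot",(444,288)),):print(n,onz(d,z,.05))
E
```

```text
yaw deg 6.237571559756121 c [0.58680883 0.13668141] res [[-0.0008 -0.0014]
 [ 0.0005  0.0008]
 [-0.0007  0.0038]
 [ 0.0009 -0.0032]]
collar exp [0.6268 0.0656] meas [0.62892636 0.06546288 0.166     ] [ 34.1 -75.4]
hole [0.61417855 0.19039402 0.08      ] [33.  50.4] -> carrier y 80.4
carrier lead edge corners [53.   5.5] [-44.8   5.4]
pivot [0.5269 0.0034]
top [4.98016559e-01 2.43089056e-04 1.97056726e-01] [-103.1 -126. ] 0.1970567264173526
side [4.97395969e-01 1.75259639e-04 1.87931842e-01] [-103.7 -126. ] 0.18793184212663255
1.75 -91.46811345365023 192.43062279364582
1.85 -101.00784418880227 190.2049698915794
2.0 -114.78238998161996 185.1111478289168
tail home [0.5577 0.1637] tail now [0.5441 0.2883]
lane dir -y [ 0.10865124 -0.99407993]
[[-0.943  0.332 -0.   ]
 [ 0.332  0.943 -0.   ]
 [-0.    -0.    -1.   ]]
bottle [0.38639942 0.43754343 0.05      ]
tape [0.37649927 0.24275937 0.05      ]
pot [ 0.38649065 -0.15942321  0.05      ]
```

>>> arm_command([
  {"gripper": 0,"translation": [17,-40,5],"rot": [0,0,-10.3]},
  {"gripper": 0,"translation": [17,-40,5],"rot": [0,0,-10.3]},
  {"gripper": 0,"translation": [17,-40,5],"rot": [0,0,-10.3]},
  {"gripper": 0,"translation": [17,-40,5],"rot": [0,0,-10.3]},
  {"gripper": 0,"translation": [17,-40,5],"rot": [0,0,-10.3]},
  {"gripper": 0,"translation": [17,-40,5],"rot": [0,0,-10.3]},
  {"gripper": 0,"translation": [17,-40,0],"rot": [0,0,-10.3]},
  {"gripper": 0,"translation": [17,-40,0],"rot": [0,0,-10.3]},
  {"gripper": 0,"translation": [17,-40,0],"rot": [0,0,-10.3]},
  {"gripper": 0,"translation": [17,-40,0],"rot": [0,0,-10.3]},
  {"gripper": 0,"translation": [17,-40,0],"rot": [0,0,-10.3]},
  {"gripper": 0,"translation": [17,-40,0],"rot": [0,0,-10.3]},
])

```text
t: 1.8
tcp_pos: [0.4115, 0.1084, 0.257]
eef_rot: [-0.0, 0.949, 0.315, 0.0]
force: [0.9, -0.0, 0.8]
finger_gap: 0.004
finger_force: 0.0
```

>>> arm_command([
  {"gripper": 0,"translation": [15,-38,0],"rot": [0,0,-10.2]},
  {"gripper": 0,"translation": [15,-38,0],"rot": [0,0,-10.2]},
  {"gripper": 0,"translation": [13,-37,0],"rot": [0,0,-10.2]},
  {"gripper": 0,"translation": [0,0,-35],"rot": [0,0,0]},
  {"gripper": 0,"translation": [0,0,-36],"rot": [0,0,0]},
  {"gripper": 0,"translation": [0,0,-36],"rot": [0,0,0]},
  {"gripper": 0,"translation": [0,0,0],"rot": [0,0,0]},
])

```text
t: 2.68
tcp_pos: [0.4524, -0.0036, 0.1482]
eef_rot: [0.001, 0.998, 0.056, -0.002]
force: [0.2, 0.4, 0.1]
finger_gap: 0.004
finger_force: 0.0
```

>>> arm_command([
  {"gripper": 0,"translation": [12,1.3,0],"rot": [0,0,0]},
  {"gripper": 0,"translation": [12,1.3,0],"rot": [0,0,0]},
  {"gripper": 0,"translation": [12,1.3,0],"rot": [0,0,0]},
  {"gripper": 0,"translation": [12,1.3,0],"rot": [0,0,0]},
  {"gripper": 0,"translation": [12,1.3,0],"rot": [0,0,0]},
  {"gripper": 0,"translation": [12,1.3,0],"rot": [0,0,0]},
  {"gripper": 0,"translation": [12,1.3,0],"rot": [0,0,0]},
  {"gripper": 0,"translation": [12,1.3,0],"rot": [0,0,0]},
  {"gripper": 0,"translation": [12,1.3,0],"rot": [0,0,0]},
  {"gripper": 0,"translation": [12,1.3,0],"rot": [0,0,0]},
  {"gripper": 0,"translation": [12,1.3,0],"rot": [0,0,0]},
  {"gripper": 0,"translation": [12,1.3,0],"rot": [0,0,0]},
])

```text
t: 4.18
tcp_pos: [0.599, 0.0124, 0.1497]
eef_rot: [0.0, 0.998, 0.056, 0.0]
force: [0.7, 0.3, -0.7]
finger_gap: 0.003
finger_force: 0.0
```

>>> arm_command([
  {"gripper": 0,"translation": [0,0,45],"rot": [0,0,0]},
  {"gripper": 85,"translation": [0,0,45],"rot": [0,0,0]},
  {"gripper": 85,"translation": [15,26,15],"rot": [0,0,0]},
  {"gripper": 85,"translation": [14,27,0],"rot": [0,0,0]},
  {"gripper": 85,"translation": [0,0,0],"rot": [0,0,0]},
])

```text
t: 4.8
tcp_pos: [0.6281, 0.0686, 0.2544]
eef_rot: [-0.0, 0.998, 0.058, 0.0]
force: [0.3, 0.4, 0.1]
finger_gap: 0.389
finger_force: 0.0
```

```bash
python3 - <<'E'
from h import *
o=ctrl.get_obs();print(o["t"],o["tcp_pos"],o["finger_gap"],o["qpos"].round(2))
w=ctrl.get_image("wrist");s=ctrl.get_image("side")
b=cv2.resize(s["pixels"][190:330,280:430],None,fx=3,fy=3,interpolation=cv2.INTER_CUBIC)
a=cv2.resize(w["pixels"],(560,420))[0:420,:350]
cv2.imwrite("pics/w1.png",np.hstack([a,b[:420]]) )
print(a.shape,b.shape,"collar top expect px",proj(w,[.628,.0655,.166]))
E
```

```text
4.8 [0.6281135  0.06858783 0.25438339] 0.3889147098709764 [-0.65  0.49  0.71  1.56 -0.33  1.22 -1.34]
(420, 350, 3) (420, 450, 3) collar top expect px [317.27877058 244.35238039]
```

View pics/w1.png

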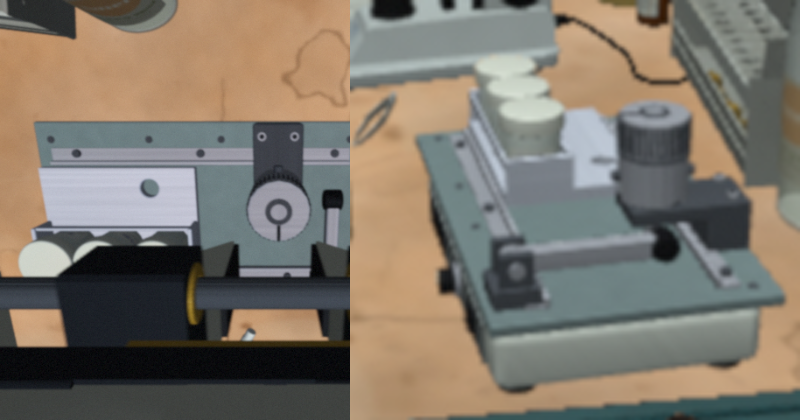

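The picture shows the stop lying flat across the lane, with its roller at (665,243). The collar's top is centred at (279,212), within about 1 mm of my estimate.

>>> arm_command([
  {"gripper": 85,"translation": [0,-3,0],"rot": [0,0,0]},
  {"gripper": 85,"translation": [0,0,0],"rot": [0,0,0]},
  {"gripper": 85,"translation": [0,0,-20],"rot": [0,0,0]},
  {"gripper": 85,"translation": [0,0,-20],"rot": [0,0,0]},
  {"gripper": 85,"translation": [0,0,-20],"rot": [0,0,0]},
  {"gripper": 85,"translation": [0,0,-20],"rot": [0,0,0]},
  {"gripper": 85,"translation": [0,0,-20],"rot": [0,0,0]},
  {"gripper": 85,"translation": [0,0,-15],"rot": [0,0,0]},
  {"gripper": 85,"translation": [0,0,0],"rot": [0,0,0]},
])

```text
t: 6.02
tcp_pos: [0.6265, 0.062, 0.1389]
eef_rot: [0.0, 0.998, 0.056, -0.001]
force: [-0.7, -0.7, -0.1]
finger_gap: 0.926
finger_force: 0.0
```

>>> arm_command([
  {"gripper": 85,"translation": [1.5,3.5,0],"rot": [0,0,0]},
  {"gripper": 40,"translation": [0,0,0],"rot": [0,0,0]},
  {"gripper": 40,"translation": [0,0,0],"rot": [0,0,0]},
  {"gripper": 40,"translation": [0,0,0],"rot": [0,0,0]},
  {"gripper": 40,"translation": [0,0,0],"rot": [0,0,0]},
  {"gripper": 40,"translation": [0,0,0],"rot": [0,0,0]},
  {"gripper": 40,"translation": [0,0,0],"rot": [0,0,0]},
], squeeze=40)

```text
t: 6.9
tcp_pos: [0.6287, 0.0662, 0.1399]
eef_rot: [-0.0, 0.998, 0.056, 0.0]
force: [-1.2, 1.3, 3.7]
finger_gap: 0.506
finger_force: 41.2
```

>>> arm_command([
  {"gripper": 40,"translation": [0,0,5],"rot": [0,0,0]},
  {"gripper": 40,"translation": [0,0,6],"rot": [0,0,0]},
  {"gripper": 40,"translation": [0,0,5],"rot": [0,0,0]},
  {"gripper": 40,"translation": [0,0,4.5],"rot": [0,0,0]},
  {"gripper": 40,"translation": [0,0,0],"rot": [0,0,0]},
  {"gripper": 40,"translation": [0,0,0],"rot": [0,0,0]},
])

```text
t: 7.65
tcp_pos: [0.6285, 0.0661, 0.16]
eef_rot: [-0.0, 0.998, 0.056, -0.0]
force: [1.5, 4.0, -9.6]
finger_gap: 0.505
finger_force: 41.1
```

>>> arm_command([
  {"gripper": 40,"translation": [0,0,0.5],"rot": [0,0,6.2]},
  {"gripper": 40,"translation": [0,0,0],"rot": [0,0,6.2]},
  {"gripper": 40,"translation": [0,0,0],"rot": [0,0,6.2]},
  {"gripper": 40,"translation": [0,0,0],"rot": [0,0,6.2]},
  {"gripper": 40,"translation": [0,0,0],"rot": [0,0,6.2]},
  {"gripper": 40,"translation": [0,0,0],"rot": [0,0,6.2]},
  {"gripper": 40,"translation": [0,0,0],"rot": [0,0,6.2]},
  {"gripper": 40,"translation": [0,0,0],"rot": [0,0,6.2]},
  {"gripper": 40,"translation": [0,0,0],"rot": [0,0,6.2]},
  {"gripper": 40,"translation": [0,0,0],"rot": [0,0,5.2]},
  {"gripper": 40,"translation": [0,0,0],"rot": [0,0,0]},
  {"gripper": 40,"translation": [0,0,0],"rot": [0,0,0]},
])

```text
t: 9.15
tcp_pos: [0.6293, 0.0653, 0.1607]
eef_rot: [0.001, 0.832, 0.555, 0.0]
force: [5.0, 1.9, -10.8]
finger_gap: 0.502
finger_force: 41.1
```

```bash
python3 - <<'E'
from h import *
o=ctrl.get_obs();print(o["moment"],o["qpos"].round(2),q(o["eef_rot"]).as_matrix().round(3)[:,1])
E
```

```text
[ 0.36117746 -1.07304795 -0.03699186] [-0.44  0.52  0.38  1.66 -0.22  1.01 -0.38] [ 0.923 -0.384  0.001]
```

>>> arm_command([
  {"gripper": 40,"translation": [0,0,-2],"rot": [0,0,0]},
  {"gripper": 40,"translation": [0,0,-2],"rot": [0,0,0]},
  {"gripper": 40,"translation": [0,0,-0.5],"rot": [0,0,0]},
  {"gripper": 40,"translation": [0,0,0],"rot": [0,0,0]},
  {"gripper": 40,"translation": [0,0,0],"rot": [0,0,0]},
])

```text
t: 9.78
tcp_pos: [0.6293, 0.0654, 0.1571]
eef_rot: [0.001, 0.832, 0.555, 0.001]
force: [2.9, 0.8, 4.4]
finger_gap: 0.505
finger_force: 41.2
```

>>> arm_command([
  {"gripper": 85,"translation": [0,0,0],"rot": [0,0,0]},
  {"gripper": 85,"translation": [0,0,0],"rot": [0,0,0]},
  {"gripper": 85,"translation": [0,0,0],"rot": [0,0,0]},
  {"gripper": 85,"translation": [0,0,0],"rot": [0,0,0]},
  {"gripper": 85,"translation": [0,0,20],"rot": [0,0,0]},
  {"gripper": 85,"translation": [0,0,30],"rot": [0,0,0]},
  {"gripper": 85,"translation": [0,0,50],"rot": [0,0,0]},
  {"gripper": 85,"translation": [0,0,0],"rot": [0,0,0]},
])

```text
t: 10.78
tcp_pos: [0.6308, 0.0655, 0.2604]
eef_rot: [0.001, 0.832, 0.555, 0.003]
force: [0.7, -0.3, -0.5]
finger_gap: 0.927
finger_force: 0.0
```

```bash
python3 - <<'E'
from h import *
o=ctrl.get_obs();print(o["t"],o["tcp_pos"])
w=ctrl.get_image("wrist");s=ctrl.get_image("side")
b=cv2.resize(s["pixels"][190:330,280:430],None,fx=3,fy=3,interpolation=cv2.INTER_CUBIC)
a=cv2.resize(w["pixels"],(560,420))[0:420,100:450]
cv2.imwrite("pics/w2.png",np.hstack([a,b]) )
E
```

```text
10.775 [0.630825   0.06554291 0.26038218]
```

View pics/w2.png

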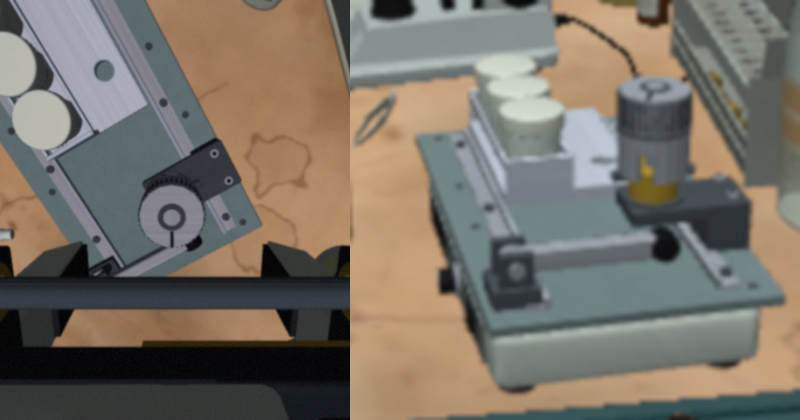

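The picture shows the collar parked up: the yellow band is visible at (652,190). The stop is down across the lane.

>>> arm_command([
  {"gripper": 0,"translation": [-13,42,0],"rot": [0,0,4.8]},
  {"gripper": 0,"translation": [-13,42,0],"rot": [0,0,4.8]},
  {"gripper": 0,"translation": [-13,42,0],"rot": [0,0,4.8]},
  {"gripper": 0,"translation": [-13,42,0],"rot": [0,0,4.8]},
  {"gripper": 0,"translation": [-13,42,0],"rot": [0,0,4.8]},
  {"gripper": 0,"translation": [-14,43,0],"rot": [0,0,4.8]},
  {"gripper": 0,"translation": [0,0,-45],"rot": [0,0,0]},
  {"gripper": 0,"translation": [0,0,-45],"rot": [0,0,0]},
  {"gripper": 0,"translation": [0,0,-45],"rot": [0,0,0]},
  {"gripper": 0,"translation": [0,0,-40],"rot": [0,0,0]},
  {"gripper": 0,"translation": [0,0,0],"rot": [0,0,0]},
  {"gripper": 0,"translation": [0,0,0],"rot": [0,0,0]},
])

```text
t: 12.38
tcp_pos: [0.55, 0.3189, 0.082]
eef_rot: [0.0, 0.668, 0.745, 0.0]
force: [-0.1, 0.8, 0.9]
finger_gap: 0.002
finger_force: 0.0
```

>>> arm_command([
  {"gripper": 0,"translation": [1.1,-10,3],"rot": [0,0,0]},
  {"gripper": 0,"translation": [1.1,-10,0],"rot": [0,0,0]},
  {"gripper": 0,"translation": [1.1,-10,0],"rot": [0,0,0]},
  {"gripper": 0,"translation": [1.1,-10,0],"rot": [0,0,0]},
  {"gripper": 0,"translation": [1.1,-10,0],"rot": [0,0,0]},
  {"gripper": 0,"translation": [1.1,-10,0],"rot": [0,0,0]},
  {"gripper": 0,"translation": [1.1,-10,0],"rot": [0,0,0]},
  {"gripper": 0,"translation": [1.1,-10,0],"rot": [0,0,0]},
  {"gripper": 0,"translation": [1.1,-10,0],"rot": [0,0,0]},
  {"gripper": 0,"translation": [1.1,-10,0],"rot": [0,0,0]},
  {"gripper": 0,"translation": [1.1,-10,0],"rot": [0,0,0]},
  {"gripper": 0,"translation": [1.1,-10,0],"rot": [0,0,0]},
])

```text
t: 13.88
tcp_pos: [0.5629, 0.198, 0.0842]
eef_rot: [0.0, 0.668, 0.745, -0.0]
force: [-0.1, 3.4, 2.0]
finger_gap: 0.005
finger_force: 1.8
```

>>> arm_command([
  {"gripper": 0,"translation": [0.7,-6,0],"rot": [0,0,0]},
  {"gripper": 0,"translation": [0.4,-4,0],"rot": [0,0,0]},
  {"gripper": 0,"translation": [0.3,-3,0],"rot": [0,0,0]},
  {"gripper": 0,"translation": [0.3,-3,0],"rot": [0,0,0]},
  {"gripper": 0,"translation": [0.2,-2,0],"rot": [0,0,0]},
  {"gripper": 0,"translation": [0.2,-2,0],"rot": [0,0,0]},
])

```text
t: 14.62
tcp_pos: [0.5652, 0.1788, 0.0843]
eef_rot: [0.0, 0.668, 0.745, 0.0]
force: [1.8, 4.6, -0.7]
finger_gap: 0.0
finger_force: 1.6
```

>>> arm_command([
  {"gripper": 0,"translation": [0.1,-1,0],"rot": [0,0,0]},
  {"gripper": 0,"translation": [0.1,-1,0],"rot": [0,0,0]},
  {"gripper": 0,"translation": [0.1,-1,0],"rot": [0,0,0]},
  {"gripper": 0,"translation": [0.1,-1,0],"rot": [0,0,0]},
])

```text
t: 15.12
tcp_pos: [0.5653, 0.1758, 0.0843]
eef_rot: [-0.0, 0.667, 0.745, 0.001]
force: [2.3, 7.1, -0.9]
finger_gap: -0.001
finger_force: 3.8
```

>>> arm_command([
  {"gripper": 0,"translation": [0.1,-1,0],"rot": [0,0,0]},
  {"gripper": 0,"translation": [0.1,-1,0],"rot": [0,0,0]},
  {"gripper": 0,"translation": [0,0,0],"rot": [0,0,0]},
])

```text
t: 15.5
tcp_pos: [0.5653, 0.1757, 0.0843]
eef_rot: [-0.001, 0.667, 0.745, 0.001]
force: [2.1, 10.5, -1.5]
finger_gap: 0.009
finger_force: 5.3
```

>>> arm_command([
  {"gripper": 0,"translation": [0.1,-1.5,0],"rot": [0,0,0]},
  {"gripper": 0,"translation": [0.1,-1.5,0],"rot": [0,0,0]},
  {"gripper": 0,"translation": [0,0,0],"rot": [0,0,0]},
])

```text
t: 15.88
tcp_pos: [0.5656, 0.1756, 0.0846]
eef_rot: [-0.002, 0.666, 0.746, 0.003]
force: [2.7, 18.8, -2.3]
finger_gap: 0.003
finger_force: 8.9
```

```bash
python3 - <<'E'
from h import *
s=ctrl.get_image("side");w=ctrl.get_image("top")
b=cv2.resize(s["pixels"][190:330,280:430],None,fx=3,fy=3,interpolation=cv2.INTER_CUBIC)
a=cv2.resize(w["pixels"][140:260,290:390],None,fx=3.5,fy=3.5,interpolation=cv2.INTER_CUBIC)
cv2.imwrite("pics/w3.png",np.hstack([a,b]) )
E
```

```text
(no output)
```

View pics/w3.png

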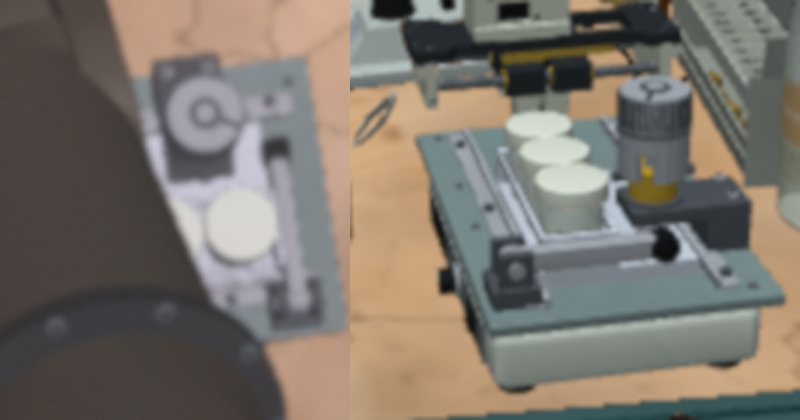

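The carrier is against the stop and the collar is still parked. Next I back off and regrasp the collar.

>>> arm_command([
  {"gripper": 0,"translation": [-0.5,5,0],"rot": [0,0,0]},
  {"gripper": 0,"translation": [-1,10,0],"rot": [0,0,0]},
  {"gripper": 0,"translation": [-1,15,0],"rot": [0,0,0]},
  {"gripper": 0,"translation": [0,0,40],"rot": [0,0,0]},
  {"gripper": 0,"translation": [0,0,50],"rot": [0,0,0]},
  {"gripper": 85,"translation": [0,0,50],"rot": [0,0,0]},
  {"gripper": 85,"translation": [0,0,35],"rot": [0,0,0]},
  {"gripper": 85,"translation": [16,-34,0],"rot": [0,0,-7.2]},
  {"gripper": 85,"translation": [16,-34,0],"rot": [0,0,-7.2]},
  {"gripper": 85,"translation": [16,-34,0],"rot": [0,0,-7.2]},
  {"gripper": 85,"translation": [16,-34,0],"rot": [0,0,-7.2]},
  {"gripper": 85,"translation": [0,0,0],"rot": [0,0,0]},
])

```text
t: 17.48
tcp_pos: [0.6279, 0.0602, 0.2591]
eef_rot: [0.001, 0.834, 0.552, -0.001]
force: [-0.6, 1.3, 0.2]
finger_gap: 0.711
finger_force: 0.0
```

>>> arm_command([
  {"gripper": 85,"translation": [0,0,0],"rot": [0,0,0]},
  {"gripper": 85,"translation": [0,0,0],"rot": [0,0,0]},
])

```text
t: 17.73
tcp_pos: [0.6268, 0.0655, 0.2591]
eef_rot: [-0.0, 0.831, 0.556, -0.0]
force: [-0.3, 0.6, 0.5]
finger_gap: 0.91
finger_force: 0.0
```

Correct to (0.6287, 0.066) and descend to z = 0.155.

>>> arm_command([
  {"gripper": 85,"translation": [2,0.5,-20],"rot": [0,0,0]},
  {"gripper": 85,"translation": [0,0,-20],"rot": [0,0,0]},
  {"gripper": 85,"translation": [0,0,-20],"rot": [0,0,0]},
  {"gripper": 85,"translation": [0,0,-20],"rot": [0,0,0]},
  {"gripper": 85,"translation": [0,0,-14],"rot": [0,0,0]},
  {"gripper": 85,"translation": [0,0,-10],"rot": [0,0,0]},
  {"gripper": 85,"translation": [0,0,0],"rot": [0,0,0]},
  {"gripper": 85,"translation": [0,0,0],"rot": [0,0,0]},
])

```text
t: 18.73
tcp_pos: [0.6297, 0.0643, 0.1559]
eef_rot: [0.0, 0.832, 0.555, 0.0]
force: [-0.2, -0.7, 0.2]
finger_gap: 0.926
finger_force: 0.0
```

>>> arm_command([
  {"gripper": 40,"translation": [0,0,0],"rot": [0,0,0]},
  {"gripper": 40,"translation": [0,0,0],"rot": [0,0,0]},
  {"gripper": 40,"translation": [0,0,0],"rot": [0,0,0]},
  {"gripper": 40,"translation": [0,0,0],"rot": [0,0,0]},
  {"gripper": 40,"translation": [0,0,0],"rot": [0,0,0]},
  {"gripper": 40,"translation": [0,0,0],"rot": [0,0,0]},
])

```text
t: 19.48
tcp_pos: [0.629, 0.0644, 0.1553]
eef_rot: [-0.0, 0.832, 0.555, -0.0]
force: [-2.1, 0.8, 3.1]
finger_gap: 0.506
finger_force: 40.0
```

>>> arm_command([
  {"gripper": 40,"translation": [0,0,2.5],"rot": [0,0,0]},
  {"gripper": 40,"translation": [0,0,2.5],"rot": [0,0,0]},
  {"gripper": 40,"translation": [0,0,0],"rot": [0,0,0]},
  {"gripper": 40,"translation": [0,0,0],"rot": [0,0,0]},
])

```text
t: 19.98
tcp_pos: [0.6289, 0.0644, 0.1598]
eef_rot: [-0.0, 0.832, 0.555, -0.0]
force: [0.5, 0.9, -10.9]
finger_gap: 0.506
finger_force: 40.0
```

>>> arm_command([
  {"gripper": 40,"translation": [0,0,0],"rot": [0,0,-6.2]},
  {"gripper": 40,"translation": [0,0,0],"rot": [0,0,-6.2]},
  {"gripper": 40,"translation": [0,0,0],"rot": [0,0,-6.2]},
  {"gripper": 40,"translation": [0,0,0],"rot": [0,0,-6.2]},
  {"gripper": 40,"translation": [0,0,0],"rot": [0,0,-6.2]},
  {"gripper": 40,"translation": [0,0,0],"rot": [0,0,-6.2]},
  {"gripper": 40,"translation": [0,0,0],"rot": [0,0,-6.2]},
  {"gripper": 40,"translation": [0,0,0],"rot": [0,0,-6.2]},
  {"gripper": 40,"translation": [0,0,0],"rot": [0,0,-6.2]},
  {"gripper": 40,"translation": [0,0,0],"rot": [0,0,-5.5]},
  {"gripper": 40,"translation": [0,0,0],"rot": [0,0,0]},
  {"gripper": 40,"translation": [0,0,0],"rot": [0,0,0]},
])

```text
t: 21.48
tcp_pos: [0.6277, 0.0661, 0.1594]
eef_rot: [-0.001, 0.998, 0.055, -0.002]
force: [-2.7, 5.2, -11.1]
finger_gap: 0.5
finger_force: 40.0
```

```bash
python3 - <<'E'
from h import *
o=ctrl.get_obs();y=q(o["eef_rot"]).as_matrix()[:,1];print(o["moment"],np.degrees(np.arctan2(y[1],y[0])))
E
```

```text
[ 1.05058469  0.9476589  -0.02392971] -83.67264572372267
```

>>> arm_command([
  {"gripper": 40,"translation": [0,0,-3],"rot": [0,0,0]},
  {"gripper": 40,"translation": [0,0,-3],"rot": [0,0,0]},
  {"gripper": 40,"translation": [0,0,-3],"rot": [0,0,0]},
  {"gripper": 40,"translation": [0,0,0],"rot": [0,0,0]},
  {"gripper": 40,"translation": [0,0,0],"rot": [0,0,0]},
])

```text
t: 22.1
tcp_pos: [0.6277, 0.0661, 0.1506]
eef_rot: [-0.001, 0.998, 0.055, -0.002]
force: [-4.2, 5.2, -9.8]
finger_gap: 0.504
finger_force: 40.0
```

Pin at about 11 mm and the spring is still pulling down, so the lugs are in the slots. I'll keep lowering.

>>> arm_command([
  {"gripper": 40,"translation": [0,0,-3],"rot": [0,0,0]},
  {"gripper": 40,"translation": [0,0,-3],"rot": [0,0,0]},
  {"gripper": 40,"translation": [0,0,-3],"rot": [0,0,0]},
  {"gripper": 40,"translation": [0,0,-1.5],"rot": [0,0,0]},
  {"gripper": 40,"translation": [0,0,0],"rot": [0,0,0]},
  {"gripper": 40,"translation": [0,0,0],"rot": [0,0,0]},
])

```text
t: 22.85
tcp_pos: [0.6277, 0.066, 0.1403]
eef_rot: [-0.001, 0.998, 0.055, -0.002]
force: [-4.5, 5.6, -7.1]
finger_gap: 0.506
finger_force: 40.0
```

>>> arm_command([
  {"gripper": 85,"translation": [0,0,0],"rot": [0,0,0]},
  {"gripper": 85,"translation": [0,0,0],"rot": [0,0,0]},
  {"gripper": 85,"translation": [0,0,0],"rot": [0,0,0]},
  {"gripper": 85,"translation": [0,0,0],"rot": [0,0,0]},
  {"gripper": 85,"translation": [0,0,20],"rot": [0,0,0]},
  {"gripper": 85,"translation": [0,0,30],"rot": [0,0,0]},
  {"gripper": 85,"translation": [0,0,40],"rot": [0,0,0]},
  {"gripper": 85,"translation": [0,0,30],"rot": [0,0,0]},
  {"gripper": 85,"translation": [0,0,0],"rot": [0,0,0]},
  {"gripper": 85,"translation": [0,0,0],"rot": [0,0,0]},
])

```text
t: 24.1
tcp_pos: [0.6289, 0.0644, 0.2602]
eef_rot: [-0.0, 0.999, 0.054, -0.0]
force: [-0.0, 0.0, -0.4]
finger_gap: 0.926
finger_force: 0.0
```

```bash
python3 - <<'E'
from h import *
print(ctrl.get_obs()["tcp_pos"])
s=ctrl.get_image("side");w=ctrl.get_image("wrist")
b=cv2.resize(s["pixels"][190:330,280:430],None,fx=3,fy=3,interpolation=cv2.INTER_CUBIC)
a=cv2.resize(w["pixels"],(560,420))[:,:350]
cv2.imwrite("pics/w4.png",np.hstack([a,b]) )
E
```

```text
[0.62893492 0.06435531 0.26016106]
```

View pics/w4.png

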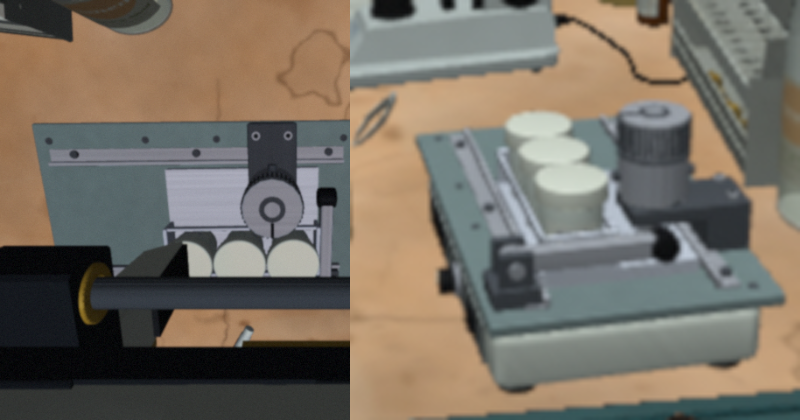

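The collar is fully down: its top is at (654,108) in the side view, as at the start, and no yellow band shows. The carrier is against the stop.

```bash
python3 -c "
from plant import ctrl
print(ctrl.close_job())"
```

```text
the job is handed in; nothing more can be done
None
```

The job is handed in: the stop is down, the carrier is home against it, and the collar's pin is fully down in the carrier's hole, at about 24 s of the 72 s allowed; no verdict came back.

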